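Snap the retaining clip onto a sample carousel's spindle with a fork tool

TASK

The carousel plate needs its retaining clip: take the fork tool from the white tray and with it push the spring clip, which lies loose on the plate, straight onto the spindle's groove until it snaps fully home. Push gently: stop as soon as it is home, do not force the clip or press the tool hard on the carousel, and never touch the clip with the fingers. Then lay the fork tool flat back in the tray, let go of it, and leave the bottle, beaker and jar where they stand.

Things in the scene. Friction and masses are not known exactly. Their poses are not given: they have to be found in the camera images.
- carousel: Fixed sample carousel: white housing 140 x 140 mm, 36 mm high, under a round aluminium plate 144 mm across whose top is 52 mm above the bench; it does not turn. Origin: centre of its underside, below the spindle. The clip lies on the plate on the -x side, to be pushed about along +x. Two fixed vials, 34 mm tall, 20 mm across, stand on the far half, 53 mm from the axis, 1 rad either side of +x.
- spindle (a point): Rigid steel spindle in the middle of the plate; this point is on its upright axis, level with the plate's top. Axes as the carousel's. Groove: from the plate to 8 mm above it, 18 mm in diameter; above it a head 26 mm in diameter, up to 20 mm above the plate. A push of more than 16 N on the clip is too much, or of more than 11 N once it is home; so is more than 12 N of the fork on the carousel.
- clip: Split spring clip of dark steel, flat on the plate, 6 mm thick, 36 mm wide (y), from x = -22 mm (flat back) to x = +7 mm (noses of its two arms, open to its +x), 50 g, slides easily. Origin: on the underside, centre of the round space for the spindle; it meets spindle when home. z up. It goes on from any side of the spindle.
- clip_back (a point): Middle of the clip's flat back, the face to push, 3 mm above its underside. Pushing: the noses, 14.6 mm apart, touch the groove 10 mm before home; the push rises to some 7 to 11 N over the next 4 mm, then falls; the clip jumps home with a drop of the force and stops on its rigid tongue.
- fork: Fork tool lying flat in the tray, 140 g: black handle 90 x 16 mm, 26 mm high, x = -55 to +35 mm; in front of it a flat steel blade and a head, 10 mm high, undersides level with the handle's. Origin: underside, below the place to grip (balance point within 15 mm of it); +x points to the fork, z up. Grip across y, firmly (about 100 N).
- fork_face (a point): Where the middle of the fork's flat pushing face is while the blade is free: x = +95, z = +5 mm in the fork's frame. The blade is spring-loaded in the handle: under a push it yields backwards, up to 25 mm; how stiff is not known, so feel the force. Two prongs, 40 mm apart inside, reach 9 mm beyond the face, then flare out to 18 mm beyond it; 57 mm wide over all.
- tray: White plastic tray, fixed to the bench, 300 x 170 mm outside, walls 5 mm thick and 16 mm high, floor 5 mm thick. Origin: centre of the underside; x along the long side.
- amber_bottle: Amber glass bottle, 52 mm across, 110 mm high, loose; not to be disturbed. Origin: centre of the underside.
- beaker: Glass beaker, 64 mm across, 75 mm high, loose; not to be disturbed. Origin: centre of the underside.
- jar: White plastic jar, 48 mm across, 60 mm high, loose; not to be disturbed. Origin: centre of the underside.
There are look-alikes about, which are no part of the job. Several things have the shape of the clip; the one meant has the colours described above.

How it is judged (in metres and radians):
On the way, in this order (a step that is already met when the one before it is completed fails the run):
1. the fork tool is lifted out of the tray (height (world z) of fork above 0.035 m and horizontal distance between clip and spindle above 0.015 m), for 0.1 s.
2. the fork tool pushes the clip onto the spindle's groove (contact force between fork and clip above 2 N and horizontal distance between clip and spindle below 0.014 m), for 0.05 s.
3. the clip is snapped home in the groove (horizontal distance between clip and spindle below 0.002 m and z of clip in the frame of spindle between -0.002 and 0.003 m and angle between clip's own z axis and vertical below 0.2 rad), for 0.2 s.
At the end, for the whole second after the job is handed in: The clip sits home in the spindle's groove, within 2 mm of the axis and flat on the plate; the fork tool lies flat and at rest on the tray's floor, wholly inside the tray; nothing is held (all of step 3 and x of fork in the frame of tray between -0.09 and 0.09 m and y of fork in the frame of tray between -0.07 and 0.07 m and z of fork in the frame of tray below 0.009 m and angle between fork's own z axis and vertical below 0.1 rad and linear speed of each of fork, clip below 0.02 m/s); the robot touches nothing.
It fails at once if the gripper or arm touches the clip (contact force between any of the fingers, the arm and clip above 0.5 N).
It fails at once if the clip is forced: the fork pushes on it with more than 16 N, or still with more than 11 N once it is home (contact force between fork and clip above 16 N or (contact force between fork and clip above 11 N and horizontal distance between clip and spindle below 0.0015 m)).
It fails at once if the fork tool is pressed on the carousel with more than 12 N (contact force between fork and carousel above 12 N).
It fails at once if the arm or gripper pushes on the carousel with more than 5 N (contact force between the arm and carousel above 5 N).
It fails at once if the bottle, beaker or jar is moved by more than 20 mm or tipped (distance of any of amber_bottle, beaker, jar from where it was at the start of the episode above 0.02 m or angle between any of amber_bottle, beaker, jar's own z axis and vertical above 0.3 rad).
It also fails if it takes over 66 s, if anything falls off the work surface, if the arm or the gripper's body presses on something with over 40 N, if the wrist force passes 120 N, or if a joint passes its speed limit or range.

ROBOT

A 6-joint arm with a two-finger parallel gripper is mounted at the origin on the work surface. World frame = base frame: x ahead of the robot, y to its left, z up, the work surface at z = 0. Lengths are in mm, angles in degrees, forces in N, time in s.
With the tool pointing down it reaches from about 325 to 1000 mm from the base axis. Payload 5.1 kg.
Tool frame: the origin (TCP) lies at the very end of the fingers, on their centre line; the grasp point (between the pads) lies arm.grip_depth behind it (arm.grip_depth is the distance from the TCP to the grasp point, in mm); z points along the fingers, y is the line along which they close (so a half turn about z gives the same grasp; the last joint's range is limited). The gripper opens to 85 mm and grips with 20 to 120 N. Pads are 22 mm wide; open, the fingers measure 114 mm over their backs; the gripper's body (76 mm by 85 mm) begins 54 mm behind the grasp point. The pads swing forward as they close: fully open they stand 13 mm farther back than shut.
Start: joints at [-4.733, 7.093, 94.555, -0, 78.352, -4.733], TCP at [649.988, -0.028, 231.322] pointing down, gripper open.
Joint ranges: [-149.61, 149.61], [-58.7, 133.49], [1.44, 155.28], [-77.14, 257.14], [18.33, 153.61], [-166.67, 166.67]. Speed limits (degrees/s): [147.25, 147.25, 180, 180, 180, 180].

INTERFACE

Orientations are given as [roll, pitch, yaw] about the fixed x, y, z axes, in that order (R = Rz(yaw) Ry(pitch) Rx(roll)).
In Python, from plant import telemetry, cams, workorder, arm gives the robot as it stands.
- The arm moves only by the tool drive_tool, never from a script. Its argument "targets" is one flat list of numbers, 7 for each row, row after row: the opening, from 0 (shut) to 1 (fully open), then the shift along the tool's x, y, z in m, then the turn, a rotation vector about the tool's x, y, z in rad. A call has 1 to 10 rows; each row shifts and turns the commanded pose from where the row before left it, along the tool's axes as they then stand; what a row does not reach is not made up. A row lasts 1/12 s, in which the tool goes at most 41.7 mm and 7.16 degrees, less where a joint would pass 70% of its speed; a pose out of reach is approached as far as the arm can. A call with a gripper value outside its range is refused whole. The fingers move at their own pace and stop on an object; "grip_force" is the grip in N (left out, the last holds). Time passes only in rows, so rows that do not move let the fingers close. It gives the time, the measured TCP pose, the force, the opening and the grip force at its end, in the units of the state.
- telemetry.get_state(): the state, without advancing time (a new reading comes with each control period).
- cams.snapshot(name): name is "scene" or "side" or "wrist"; returns the picture (480x640x3 uint8, blue, green, red); there is no depth.
- cams.calibration(name): a dict with "fx", "fy", "cx", "cy" (pixels), "T" (4x4, takes a point from camera to world coordinates). Camera axes: x right, y up, looking along -z (the intrinsics and any distortion apply to the point x, -y, -z); pixel columns grow to the right and rows downward; lengths in mm; the calibration is good to about 2 mm. A picture is of the moment at which its call begins: read the wrist's pose just before it. calibration takes no time and is no camera call; for the wrist camera it gives the pose at the moment of the call.
- workorder.hand_in(): hands the job in; it is judged then, once.
The state is a dict: "t": time; "joints": joint angles; "joint_vel": joint speeds; "joint_efforts": joint torques, N m; "tcp_pos": TCP position; "tcp_rot": TCP orientation; "force": force on the tool from outside, world axes, zero at the start; "moment": the same for the moment, N m; "gripper_width": finger opening in mm; "gripper_force": force on a finger pad.
Only numpy, scipy, OpenCV 4.12 (cv2) and the standard library are available. Lean on these libraries where they do the work, as an engineer would, in place of code of your own. Each camera call takes 0.05 s, during which the arm holds its last target. There are 200 camera calls.

## Working session

There is one attempt and no reset: what is moved stays moved. The work goes in short steps, Python scripts to look and compute and a tool call to move; the robot and the scene stay as the last step left them, time stands still between calls to the robot, and variables do not carry over. Pictures are saved under pics/ and viewed, at most 10 in all, crops included, and the job is handed in when it is done.

Besides the shell and the picture viewer there is one more tool, called after "Call:" as name(argument=value, ...) on one line, values as JSON. drive_tool: Moves the arm, as the interface text tells. Its arguments: {"type":"object","properties":{"targets":{"type":"array","items":{"type":"number"}},"grip_force":{"type":"number"}},"required":["targets"]}

```bash
mkdir -p pics; ls; python3 - <<'E'
from plant import telemetry, cams, arm
import cv2,numpy as np
for n in("scene","side","wrist"):
    c=cams.calibration(n); im=cams.snapshot(n); cv2.imwrite(f"pics/{n}0.png",im); print(n,{k:np.round(v,3).tolist() if not isinstance(v,str) else v for k,v in c.items()})
print(arm.grip_depth, telemetry.get_state())
E
```

```text
pics
scene {'fx': 538.244, 'fy': 538.244, 'cx': 331.07, 'cy': 244.502, 'T': [[-0.366, -0.522, 0.77, 1603.622], [0.93, -0.187, 0.316, 381.62], [-0.021, 0.832, 0.554, 764.188], [0.0, 0.0, 0.0, 1.0]]}
side {'fx': 478.105, 'fy': 478.105, 'cx': 316.668, 'cy': 237.371, 'T': [[-0.907, 0.254, -0.337, 328.495], [-0.422, -0.588, 0.691, 594.39], [-0.022, 0.768, 0.64, 654.733], [0.0, 0.0, 0.0, 1.0]]}
wrist {'fx': 404.598, 'fy': 404.598, 'cx': 313.216, 'cy': 233.938, 'T': [[1.0, 0.0, 0.002, 649.493], [-0.001, 0.948, 0.318, 81.573], [-0.002, -0.318, 0.948, 372.627], [0.0, 0.0, 0.0, 1.0]]}
18.700000000000003 {'t': 0.15, 'joints': array([-4.73422530e+00,  7.12486367e+00,  9.46146678e+01,  9.97329510e-05,
        7.83518355e+01, -4.73238676e+00]), 'joint_vel': array([ 0.00822993, -0.0809017 , -0.23637592,  0.11069826, -0.01021839,
        0.08373901]), 'joint_efforts': array([ 3.58459238e-04, -4.24227583e+01, -3.66012383e+01, -4.16494640e-05,
        4.65309960e-03, -1.53378886e-05]), 'tcp_pos': array([ 6.49536908e+02, -8.32713656e-03,  2.30350823e+02]), 'tcp_rot': array([-1.79908953e+02, -7.63525328e-03,  8.99981352e+01]), 'force': array([-0.72940728, -0.37408761, -0.85372004]), 'moment': array([-0.02351532, -0.01971302, -0.02157912]), 'gripper_force': 0.0, 'gripper_width': 85.30816807622031}
```

View pics/scene0.png

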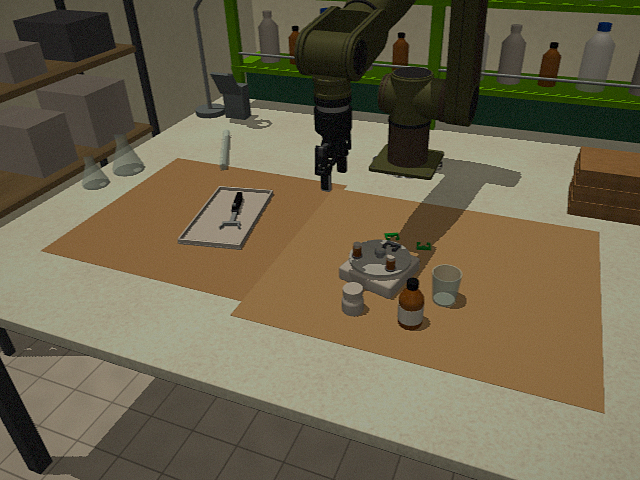

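View pics/side0.png

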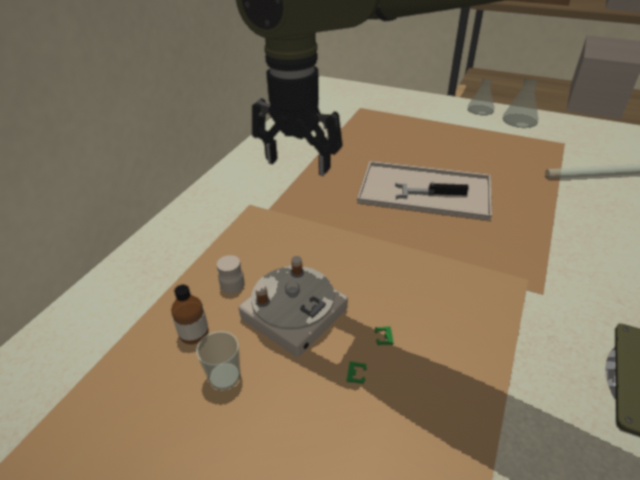

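The scene view shows the tray around (227,217), with the fork's handle at (237,200) and its head at (231,225), and the carousel at (380,260). Clip-shaped things in the side view are a dark one on the plate at (313,306) and green ones at (385,336) and (357,373) on the bench. The dark steel one on the plate fits the description. I'll confirm it in an enlarged crop.

```bash
cat > h.py <<'E'
import numpy as np,cv2
from plant import cams
def proj(n,P,c=None):
    c=c or cams.calibration(n);T=np.array(c["T"]);p=(np.atleast_2d(P)-T[:3,3])@T[:3,:3]
    return np.c_[c["cx"]+c["fx"]*p[:,0]/-p[:,2],c["cy"]-c["fy"]*p[:,1]/-p[:,2]]
def onz(n,uv,z,c=None):
    c=c or cams.calibration(n);T=np.array(c["T"]);uv=np.atleast_2d(np.array(uv,float))
    d=np.c_[(uv[:,0]-c["cx"])/c["fx"],-(uv[:,1]-c["cy"])/c["fy"],-np.ones(len(uv))]@T[:3,:3].T
    return T[:3,3]+d*((z-T[2,3])/d[:,2])[:,None]
E
python3 - <<'E'
import cv2,numpy as np
from h import onz
a=cv2.imread("pics/side0.png");b=cv2.imread("pics/scene0.png")
r=lambda i,x,y,w,h,k:cv2.resize(i[y:y+h,x:x+w],None,fx=k,fy=k,interpolation=cv2.INTER_CUBIC)
cv2.imwrite("pics/m1.png",np.vstack([np.hstack([r(a,230,245,133,100,3),r(a,350,150,133,100,3)]),np.hstack([r(b,320,220,133,100,3),r(b,170,170,133,100,3)])]))
print(onz("side",[(402,190),(448,189),],10).round(),onz("side",[(313,306),(293,290)],58).round(),onz("side",[(224,376),(192,338),(231,287)],0).round())
print(onz("scene",[(231,225),(237,200)],10).round(),onz("scene",[(390,243),(380,258)],58).round(),onz("scene",[(444,299),(410,324),(353,311)],0).round())
E
```

```text
[[ 556. -342.   10.]
 [ 457. -388.   10.]] [[573. 114.  58.]
 [620.  95.  58.]] [[663. 260.   0.]
 [756. 218.   0.]
 [761.  87.   0.]]
[[ 557. -338.   10.]
 [ 429. -393.   10.]] [[568. 108.  58.]
 [635. 104.  58.]] [[659. 260.   0.]
 [764. 211.  -0.]
 [766.  85.   0.]]
```

View pics/m1.png

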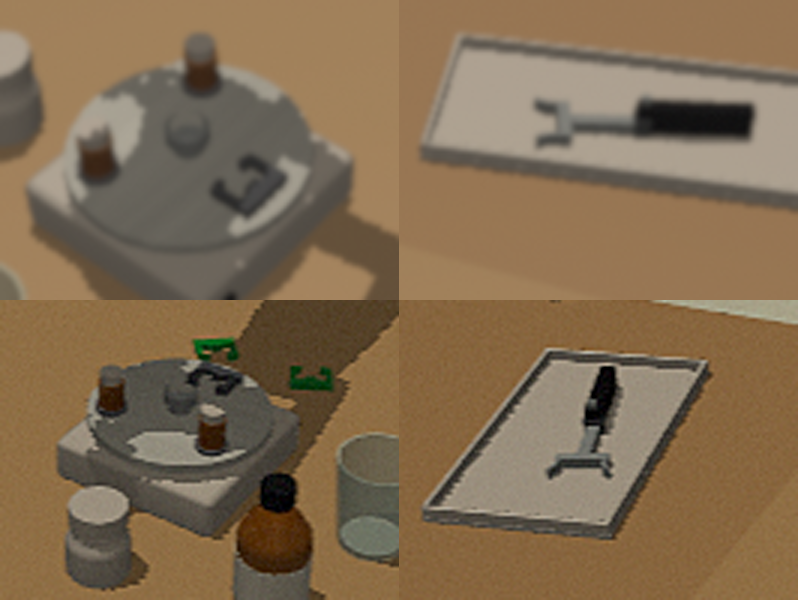

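The crop confirms it: the dark steel clip is on the plate at side (313,306), opening toward the spindle at (293,290). The green ones lie off the carousel. Next I'll move over the fork.

Call:
drive_tool(targets=[1,-0.0375,-0.018,0,0,0,0,1,-0.0375,-0.018,0,0,0,0,1,-0.0375,-0.018,0,0,0,0,1,-0.0375,-0.018,0,0,0,0,1,-0.0375,-0.018,0,0,0,0,1,-0.0375,-0.018,0,0,0,0,1,-0.0375,-0.018,0,0,0,0,1,-0.0375,-0.018,0,0,0,0,1,-0.0375,-0.018,0,0,0,0,1,-0.0375,-0.018,0,0,0,0])

```text
t: 0.98
tcp_pos: [468.6, -376.5, 231.1]
tcp_rot: [-180.0, -0.0, 90.0]
force: [0.8, -0.6, -0.3]
gripper_width: 85.6
gripper_force: 0.0
```

Call:
drive_tool(targets=[1,0,0,0,0,0,0.115,1,0,0,0,0,0,0.115,1,0,0,0,0,0,0.115,1,0,0,0,0,0,0.115,1,0,0,0,0,0,0.115,1,0,0,0,0,0,0.115,1,0,0,0,0,0,0.115,1,0,0,0,0,0,0.115,1,0,0,0,0,0,0.115,1,0,0,0,0,0,0.115])

```text
t: 1.82
tcp_pos: [469.8, -374.8, 230.8]
tcp_rot: [-180.0, 0.0, 23.8]
force: [0.1, -0.1, 0.5]
gripper_width: 85.7
gripper_force: 0.0
```

Call:
drive_tool(targets=[1,0,0,0,0,0,0,1,0,0,0,0,0,0])

```text
t: 1.98
tcp_pos: [469.8, -374.9, 230.9]
tcp_rot: [-180.0, 0.0, 24.3]
force: [0.6, 0.9, -0.6]
gripper_width: 85.2
gripper_force: 0.0
```

```bash
python3 - <<'E'
from plant import telemetry, cams
import cv2,numpy as np,json
s=telemetry.get_state();c=cams.calibration("wrist");im=cams.snapshot("wrist");cv2.imwrite("pics/w1.png",im)
json.dump({k:np.array(v).tolist() for k,v in c.items() if k!="distortion"},open("pics/w1.json","w"))
print(s["t"],s["tcp_pos"].round(2),s["tcp_rot"].round(2),s["force"].round(2))
E
```

```text
1.9833 [ 469.84 -374.9   230.95] [-1.7997e+02  1.0000e-02  2.4270e+01] [ 0.65  0.92 -0.59]
```

View pics/w1.png

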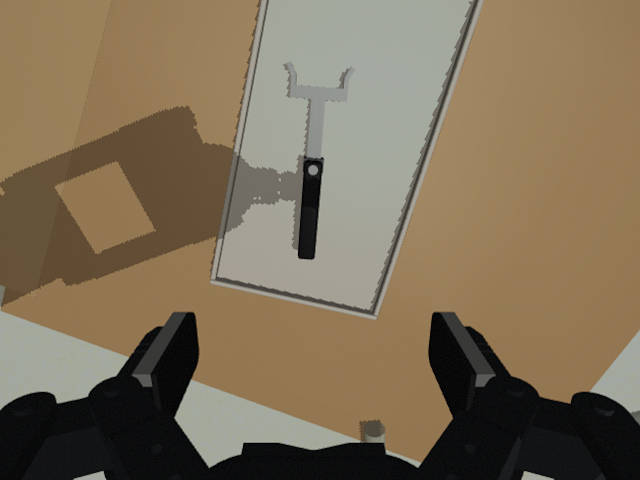

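The wrist picture shows the fork with its handle's rear top edge at (307,259), the face at about (320,87), prong tips at (287,65) and (351,69), and the tray's rear corners at (214,281) and (376,316).

```bash
python3 - <<'E'
import json,numpy as np
from h import *
c=json.load(open("pics/w1.json"))
rear=onz("w",(307,258.5),31,c)[0];fr=onz("w",(313,166),31,c)[0];face=onz("w",(320,86.5),15,c)[0]
print(rear,fr,face,np.linalg.norm((face-rear)[:2]))
d=(face-rear)[:2];print("yaw",np.degrees(np.arctan2(d[1],d[0])))
u=d/np.linalg.norm(d);print("origin",rear[:2]+55*u,face[:2]-95*u)
print(onz("w",[(214,281),(376,316)],16,c))
# carousel from the side and scene views
s=lambda p,x,y,ox=0,oy=0:[(a-ox)/3+x for a in []]
S=lambda x,y:(x/3+230,y/3+245); C=lambda x,y:(x/3+320,(y-300)/3+220)
print("spindle head top, z=72 side/scene",onz("side",S(187,126),72),onz("scene",C(181,391),72))
print("vial tops z=86",onz("side",[S(93,132),S(201,45)],86),onz("scene",[C(211,412),C(110,373)],86))
print("clip side back corners z58",onz("side",[S(285,177),S(243,211)],58), "noses",onz("side",[S(246,160),S(216,188)],58))
print("plate side edges L,R,top,bot z52",onz("side",[S(64,155),S(313,155),S(190,65),S(180,248)],52).mean(0))
print("scene",onz("scene",[C(87,410),C(273,410),C(180,358),C(180,465)],52).mean(0))
E
```

```text
[ 415.47596157 -393.29324537   31.        ] [ 494.49298274 -363.73729225   31.        ] [ 554.83256643 -342.96799913   15.        ] 148.16508943054734
yaw 19.85595191699921
origin [ 467.20618558 -374.61213396] [ 465.48036132 -375.23537339]
[[ 351.32982881 -322.85575448   16.        ]
 [ 381.56539335 -483.62255152   16.        ]]
spindle head top, z=72 side/scene [[617.85613882 100.90295565  72.        ]] [[625.03289535 101.06668705  72.        ]]
vial tops z=86 [[656.30171481 137.68615727  86.        ]
 [633.59882948  50.55439878  86.        ]] [[663.47894825 135.30668778  86.        ]
 [639.76224526  49.10540205  86.        ]]
clip side back corners z58 [[556.68374545 102.23829653  58.        ]
 [567.45658958 134.0339611   58.        ]] noses [[582.07224775  99.39535357  58.        ]
 [588.28092346 125.05543886  58.        ]]
plate side edges L,R,top,bot z52 [618.18445844 102.98339173  52.        ]
scene [621.13814564  99.60136081  52.        ]
```

Call:
drive_tool(targets=[0.5,0,0,0,0,0,0.077,0.5,-0.0033,-0.0012,0.03,0,0,0,0.5,0,0,0.04,0,0,0,0.5,0,0,0.04,0,0,0,0.5,0,0,0.04,0,0,0,0.5,0,0,0.03,0,0,0,0.5,0,0,0,0,0,0,0.5,0,0,0,0,0,0], grip_force=100)

```text
t: 2.7
tcp_pos: [465.4, -373.9, 49.6]
tcp_rot: [-179.8, 0.1, 19.8]
force: [-0.0, 0.2, 0.3]
gripper_width: 43.2
gripper_force: 0.0
```

```bash
python3 - <<'E'
from plant import telemetry, cams
import cv2,numpy as np,json
s=telemetry.get_state();c=cams.calibration("wrist");im=cams.snapshot("wrist");cv2.imwrite("pics/w2.png",im)
json.dump({k:np.array(v).tolist() for k,v in c.items() if k!="distortion"},open("pics/w2.json","w"))
print(s["t"],s["tcp_pos"].round(2),s["tcp_rot"].round(2),s["force"].round(2))
E
```

```text
2.7 [ 465.39 -373.94   49.58] [-1.7977e+02  1.1000e-01  1.9770e+01] [-0.01  0.19  0.27]
```

View pics/w2.png

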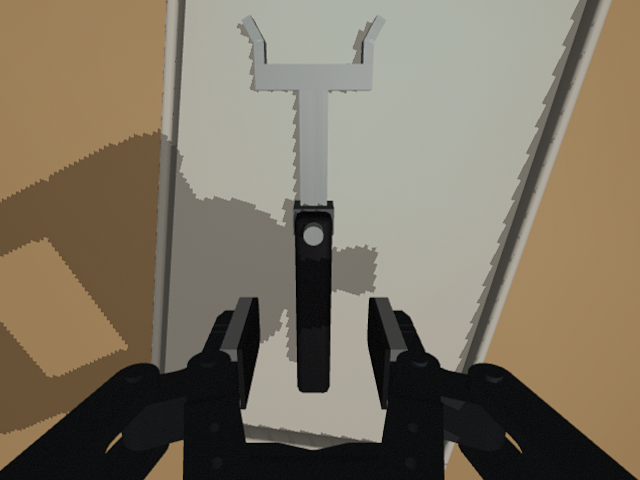

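The wrist view shows the fork centred between the fingers: handle axis at column 313, face at row 65, rear end at row 391. Descending and gripping.

Call:
drive_tool(targets=[0.5,0,0,0.02,0,0,0,0.5,0,0,0.015,0,0,0,0.5,0,0,0.006,0,0,0,0.5,0,0,0,0,0,0,0.5,0,0,0,0,0,0])

```text
t: 3.17
tcp_pos: [467.6, -376.1, 12.5]
tcp_rot: [179.8, -0.1, 19.7]
force: [-0.1, 0.2, 0.2]
gripper_width: 42.9
gripper_force: 0.0
```

Call:
drive_tool(targets=[0,0,0,0,0,0,0,0,0,0,0,0,0,0,0,0,0,0,0,0,0,0,0,0,0,0,0,0,0,0,0,0,0,0,0,0,0,0,0,0,0,0,0,0,0,0,0,0,0], grip_force=100)

```text
t: 3.75
tcp_pos: [467.5, -375.9, 12.4]
tcp_rot: [179.9, -0.1, 19.7]
force: [-0.6, 1.8, 6.7]
gripper_width: 13.6
gripper_force: 99.4
```

```bash
python3 - <<'E'
import json
from h import *
c=json.load(open("pics/w2.json"))
print(onz("w",(313.5,391),31,c),onz("w",(313.5,64.5),15,c),onz("w",(313.5,92),15,c))
E
```

```text
[[ 415.90439092 -391.93017792   31.        ]] [[ 554.20976291 -342.24259698   15.        ]] [[ 544.33774045 -345.78565429   15.        ]]
```

The grip seems high on the handle, with an upward reaction of 6.7 N, so I'll regrip lower.

Call:
drive_tool(targets=[0.4,0,0,0,0,0,0,0.4,0,0,0,0,0,0,0.4,0,0,0.004,0,0,0,0.4,0,0,0,0,0,0,0.4,0,0,0,0,0,0])

```text
t: 4.17
tcp_pos: [466.0, -374.6, 5.5]
tcp_rot: [-179.9, 0.0, 19.7]
force: [0.3, 0.2, 0.7]
gripper_width: 34.2
gripper_force: 0.0
```

Call:
drive_tool(targets=[0,0,0,0,0,0,0,0,0,0,0,0,0,0,0,0,0,0,0,0,0,0,0,0,0,0,0,0,0,0,0,0,0,0,0,0,0,0,0,0,0,0], grip_force=100)

```text
t: 4.67
tcp_pos: [466.6, -375.1, 6.4]
tcp_rot: [180.0, -0.0, 19.7]
force: [0.7, -0.4, -0.8]
gripper_width: 14.2
gripper_force: 98.6
```

Call:
drive_tool(targets=[0,0,0,0,0,0,0,0,0,0,-0.01,0,0,0,0,0,0,-0.02,0,0,0,0,0,0,-0.03,0,0,0,0,0,0,-0.035,0,0,0,0,0,0,-0.035,0,0,0,0,0,0,-0.035,0,0,0,0,0,0,-0.025,0,0,0,0,0,0,0,0,0,0])

```text
t: 5.42
tcp_pos: [469.1, -377.4, 204.9]
tcp_rot: [179.3, -0.3, 19.7]
force: [0.6, -0.6, -0.1]
gripper_width: 14.3
gripper_force: 98.4
```

Call:
drive_tool(targets=[0,0,0,0,0,0,0.05,0,0,0,0,0,0,0.1,0,0,0,0,0,0,0.1,0,0,0,0,0,0,0.1,0,0,0,0,0,0,0.1,0,0,0,0,0,0,0.1,0,0,0,0,0,0,0.055])

```text
t: 6.0
tcp_pos: [465.8, -374.3, 195.0]
tcp_rot: [-179.9, 0.1, -15.2]
force: [-0.2, -0.3, -0.8]
gripper_width: 14.3
gripper_force: 98.2
```

Call:
drive_tool(targets=[0,-0.003,-0.02,0,0,0,0,0,-0.005,-0.035,0,0,0,0,0,-0.005,-0.04,0,0,0,0,0,-0.005,-0.04,0,0,0,0,0,-0.005,-0.04,0,0,0,0,0,-0.005,-0.04,0,0,0,0,0,-0.005,-0.04,0,0,0,0,0,-0.005,-0.04,0,0,0,0,0,-0.005,-0.04,0,0,0,0,0,-0.005,-0.04,0,0,0,0])

```text
t: 6.83
tcp_pos: [516.0, 1.7, 195.4]
tcp_rot: [180.0, 0.1, -15.0]
force: [1.0, 0.0, -0.7]
gripper_width: 14.5
gripper_force: 98.2
```

Call:
drive_tool(targets=[0,-0.005,-0.035,0,0,0,0,0,-0.002,-0.02,0,0,0,0,0,0,0,0,0,0,0,0,0,0,0,0,0,0,0,0,0,0,0,0,0])

```text
t: 7.25
tcp_pos: [523.8, 54.2, 195.5]
tcp_rot: [180.0, 0.1, -15.0]
force: [0.7, -0.2, -0.8]
gripper_width: 14.3
gripper_force: 98.3
```

```bash
cat > look.py <<'E'
import sys
from plant import telemetry, cams
import cv2,numpy as np,json
n=sys.argv[1]
s=telemetry.get_state();c=cams.calibration("wrist");im=cams.snapshot("wrist");cv2.imwrite(f"pics/{n}.png",im)
json.dump({k:np.array(v).tolist() for k,v in c.items() if k!="distortion"},open(f"pics/{n}.json","w"))
print(s["t"],s["tcp_pos"].round(2),s["tcp_rot"].round(2),s["force"].round(2),s["joints"].round(1),s["gripper_width"])
E
python3 look.py w3
```

```text
7.25 [523.78  54.16 195.51] [ 1.7995e+02  8.0000e-02 -1.4960e+01] [ 0.66 -0.19 -0.76] [ 1.000e-01 -7.200e+00  1.123e+02 -0.000e+00  7.500e+01  1.050e+02] 14.32373651536431
```

View pics/w3.png

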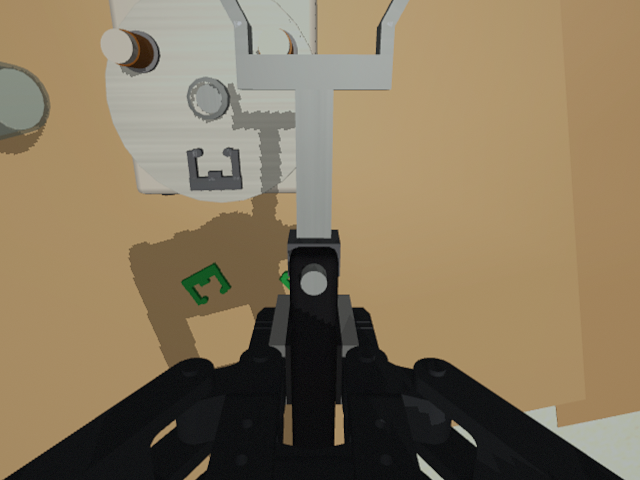

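The wrist view shows the spindle head at (208,98), the dark clip from (187,148) to (242,190) with its back at row 190, and the fork face at row 57 (columns 237–392). The green look-alikes are off the plate. I'll measure by segmentation.

```bash
python3 - <<'E'
import json
from h import *
c=json.load(open("pics/w3.json"));im=cv2.imread("pics/w3.png");g=cv2.cvtColor(im,cv2.COLOR_BGR2GRAY)
m=np.zeros_like(g);m[142:197,182:248]=(g[142:197,182:248]<110)*255
n,l,st,ce=cv2.connectedComponentsWithStats(m);k=1+st[1:,4].argmax();print(st[k])
ys,xs=np.where(l==k)
P=onz("w",np.c_[xs,ys],58,c)[:,:2]
r=cv2.minAreaRect(P.astype(np.float32));print("clip rect",r);print(cv2.boxPoints(r).round(1).tolist())
h=cv2.HoughCircles(g[60:140,170:250],cv2.HOUGH_GRADIENT,1,30,param1=120,param2=12,minRadius=15,maxRadius=26);print(h)
for q in h[0][:2]:print("spindle",onz("w",(170+q[0],60+q[1]),72,c))
print("vial top",onz("w",(119,47),86,c))
T=np.array(c["T"]);print(T[:3,3])
# fork head: predicted face pixel
from scipy.spatial.transform import Rotation as R
Rt=R.from_euler("xyz",[180,0,-14.96],degrees=True).as_matrix()
tcp=np.array([523.8,54.2,195.5])
for z in(0,-3,-6): print(z,proj("w",tcp+Rt@np.array([95,0,z-10]),c), proj("w",tcp+Rt@np.array([95,28.5,z-10]),c))
# head rows
for x in(270,300,340,370):
    print(x,g[45:100,x].tolist())
cv2.imwrite("pics/z3.png",cv2.resize(im[20:220,100:300],None,fx=3,fy=3,interpolation=cv2.INTER_CUBIC))
E
```

```text
[ 187  147   56   44 1369]
clip rect ((575.2582397460938, 110.8724365234375), (36.61100387573242, 29.30498504638672), 76.798828125)
[[556.7999877929688, 96.4000015258789], [585.2999877929688, 89.69999694824219], [593.7000122070312, 125.30000305175781], [565.2000122070312, 132.0]]
[[[42.5 36.5 16.6]]]
spindle [[619.59812948  92.8365537   72.        ]]
vial top [[657.63428162 132.02617248  86.        ]]
[602.84705499  32.84075813 337.86669014]
0 [[311.81820261  51.39955185]] [[406.90014787  51.32825115]]
-3 [[311.79845668  50.29041206]] [[409.16280751  50.2176708 ]]
-6 [[311.7777392   49.12670012]] [[411.53676718  49.0524611 ]]
270 [181, 181, 181, 181, 181, 181, 181, 181, 182, 170, 157, 158, 158, 159, 158, 158, 158, 158, 159, 158, 158, 158, 159, 158, 159, 158, 158, 159, 158, 159, 159, 159, 158, 158, 158, 158, 158, 158, 157, 158, 158, 158, 157, 159, 137, 160, 181, 179, 178, 179, 180, 178, 178, 179, 181]
300 [182, 182, 182, 181, 181, 179, 181, 181, 183, 172, 161, 162, 162, 163, 162, 162, 162, 162, 162, 162, 162, 162, 162, 162, 162, 162, 162, 162, 162, 162, 162, 162, 161, 161, 161, 161, 161, 162, 161, 161, 161, 161, 161, 161, 161, 161, 161, 160, 160, 160, 159, 160, 159, 158, 159]
340 [159, 160, 159, 158, 159, 160, 159, 159, 159, 163, 165, 165, 165, 165, 165, 166, 166, 165, 165, 165, 165, 165, 165, 165, 165, 166, 165, 165, 165, 165, 165, 165, 164, 165, 164, 164, 165, 164, 164, 164, 164, 163, 164, 166, 127, 134, 162, 160, 159, 160, 160, 160, 159, 159, 160]
370 [158, 158, 159, 158, 159, 159, 159, 158, 158, 162, 167, 167, 166, 167, 166, 166, 167, 166, 166, 166, 167, 166, 166, 166, 166, 166, 165, 166, 165, 166, 166, 165, 165, 166, 166, 165, 164, 164, 165, 165, 165, 165, 164, 167, 127, 134, 162, 159, 158, 159, 159, 159, 159, 159, 159]
```

View pics/z3.png

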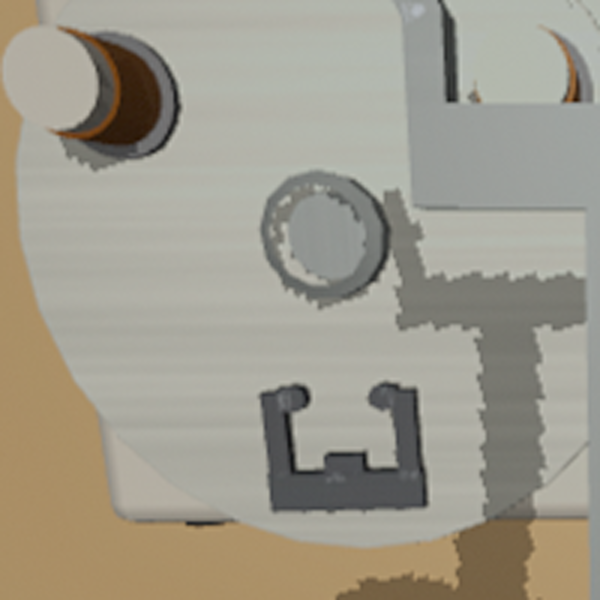

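Clip origin is about (582.6,109.2), yaw −13°. The spindle is about (619.2,95.8). I'll push along yaw −18°, through the spindle, with the face starting 85 mm back.

Call:
drive_tool(targets=[0,-0.015,-0.01,0,0,0,0,0,-0.029,-0.02,0,0,0,0,0,-0.029,-0.02,0,0,0,0,0,-0.028,-0.0195,0,0,0,0,0,0,0,0,0,0,0.052,0,0,0,0.03,0,0,0,0,0,0,0.04,0,0,0,0,0,0,0.03,0,0,0,0,0,0,0.015,0,0,0,0,0,0,0,0,0,0])

```text
t: 8.13
tcp_pos: [441.2, 145.9, 76.6]
tcp_rot: [179.7, 0.5, -18.1]
force: [-0.8, -1.0, -1.7]
gripper_width: 14.4
gripper_force: 98.3
```

Call:
drive_tool(targets=[0,0,0,0,0,0,0,0,0,0,0,0,0,0])

```text
t: 8.3
tcp_pos: [446.1, 147.4, 82.9]
tcp_rot: [-179.9, -0.1, -18.0]
force: [0.9, 0.7, -0.9]
gripper_width: 14.0
gripper_force: 98.3
```

```bash
python3 look.py w4; python3 - <<'E'
import cv2,numpy as np
from h import *
from plant import cams
a=cams.snapshot("side");cv2.imwrite("pics/side4.png",a)
w=cv2.imread("pics/w4.png")
cv2.imwrite("pics/m4.png",np.hstack([cv2.resize(w[0:200,120:470],None,fx=1.14,fy=1.14)[:228,:399],cv2.resize(a[220:334,230:430],None,fx=2,fy=2,interpolation=cv2.INTER_CUBIC)]))
E
```

```text
8.3 [446.08 147.37  82.89] [-1.7993e+02 -1.3000e-01 -1.8020e+01] [ 0.88  0.65 -0.88] [ 11.7  -8.  124.6  -0.   63.2 119.8] 14.04947270850298
```

View pics/m4.png

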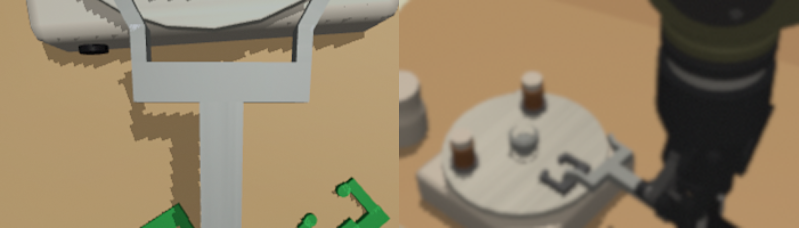

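The wrist crop shows the head level just off the plate's edge. The side crop shows the fork lined up behind the clip. The arm is still settling, so I'll wait and read the pose.

Call:
drive_tool(targets=[0,0,0,0,0,0,0,0,0,0,0,0,0,0,0,0,0,0,0,0,0,0,0,0,0,0,0,0])

```text
t: 8.73
tcp_pos: [445.0, 147.9, 81.8]
tcp_rot: [-180.0, -0.0, -17.9]
force: [0.2, 0.3, -1.6]
gripper_width: 14.7
gripper_force: 98.3
```

Call:
drive_tool(targets=[0,0,0,0,0,0,0])

```text
t: 8.82
tcp_pos: [444.8, 147.9, 81.5]
tcp_rot: [-180.0, -0.0, -17.9]
force: [0.9, 0.0, -1.1]
gripper_width: 14.1
gripper_force: 98.3
```

Call:
drive_tool(targets=[0,0.003,-0.0048,0,0,0,0,0,0,0,0.007,0,0,0,0,0,0,0.007,0,0,0,0,0,0,0.005,0,0,0,0,0,0,0.003,0,0,0,0,0,0,0,0,0,0,0,0,0,0,0,0,0,0,0,0,0,0,0,0])

```text
t: 9.48
tcp_pos: [449.2, 151.5, 59.4]
tcp_rot: [-180.0, -0.0, -17.9]
force: [-0.1, -0.4, -1.5]
gripper_width: 14.6
gripper_force: 98.3
```

Call:
drive_tool(targets=[0,0,0,0.002,0,0,0,0,0,0,0,0,0,0,0,0,0,0.001,0,0,0,0,0,0,0,0,0,0,0,0,0,0,0,0,0])

```text
t: 9.9
tcp_pos: [449.1, 151.5, 56.3]
tcp_rot: [180.0, 0.0, -17.9]
force: [0.1, 0.9, -1.8]
gripper_width: 14.0
gripper_force: 98.3
```

```bash
python3 look.py w5
```

```text
9.9 [449.07 151.48  56.35] [180.     0.   -17.94] [ 0.06  0.92 -1.8 ] [ 12.1  -5.  124.9   0.   60.1 120.1] 13.95033704181923
```

Call:
drive_tool(targets=[0,0.006,0,0,0,0,0,0,0,0,0.0005,0,0,0,0,0,0,0.0005,0,0,0,0,0,0,0,0,0,0,0,0,0,0,0,0,0])

```text
t: 10.37
tcp_pos: [454.7, 149.6, 55.2]
tcp_rot: [180.0, 0.0, -18.0]
force: [0.0, 0.4, -1.4]
gripper_width: 14.1
gripper_force: 98.3
```

Call:
drive_tool(targets=[0,0,0,0.0005,0,0,0,0,0,0,0.0005,0,0,0,0,0,0,0,0,0,0,0,0,0,0,0,0,0])

```text
t: 10.7
tcp_pos: [454.7, 149.6, 54.3]
tcp_rot: [180.0, 0.0, -17.9]
force: [-0.1, -0.9, -0.8]
gripper_width: 14.1
gripper_force: 98.3
```

Call:
drive_tool(targets=[0,0,0,0.0005,0,0,0,0,0,0,0,0,0,0,0,0,0,0,0,0,0])

```text
t: 10.95
tcp_pos: [454.8, 149.6, 53.8]
tcp_rot: [180.0, 0.0, -17.9]
force: [-0.2, -0.1, -1.0]
gripper_width: 13.9
gripper_force: 98.3
```

Call:
drive_tool(targets=[0,0,0,0.0005,0,0,0,0,0,0,0,0,0,0,0,0,0,0,0,0,0])

```text
t: 11.2
tcp_pos: [454.9, 149.6, 53.4]
tcp_rot: [-180.0, -0.0, -17.9]
force: [-0.0, 0.1, -1.8]
gripper_width: 14.5
gripper_force: 98.3
```

Call:
drive_tool(targets=[0,0,0,0.0005,0,0,0,0,0,0,0,0,0,0,0,0,0,0,0,0,0])

```text
t: 11.45
tcp_pos: [454.9, 149.7, 53.0]
tcp_rot: [-180.0, -0.0, -17.9]
force: [-0.4, 0.3, -0.0]
gripper_width: 14.0
gripper_force: 98.4
```

```bash
python3 look.py w6; python3 -c "
from plant import telemetry;print(telemetry.get_state()['moment'])"
```

```text
11.45 [454.94 149.65  53.03] [-1.7999e+02 -1.0000e-02 -1.7950e+01] [-0.35  0.28 -0.03] [ 11.8  -4.1 124.4  -0.   59.7 119.7] 14.047127975313899
[ 0.00258531 -0.00505727 -0.02507221]
```

Call:
drive_tool(targets=[0,0,0,0.0005,0,0,0,0,0,0,0,0,0,0,0,0,0,0,0,0,0])

```text
t: 11.75
tcp_pos: [455.0, 149.7, 52.6]
tcp_rot: [-180.0, -0.0, -17.9]
force: [-1.0, -0.9, 1.6]
gripper_width: 14.2
gripper_force: 98.6
```

```bash
python3 -c "
from plant import telemetry;s=telemetry.get_state();print(s['force'],s['moment'],s['tcp_pos'])"
```

```text
[-0.99459403 -0.90122389  1.64814132] [-0.09407707 -0.07392054 -0.04194313] [455.03849444 149.66016787  52.60738982]
```

Call:
drive_tool(targets=[0,0,0,0.0005,0,0,0,0,0,0,0,0,0,0,0,0,0,0,0,0,0])

```text
t: 12.0
tcp_pos: [455.2, 149.7, 52.2]
tcp_rot: [-180.0, -0.1, -17.9]
force: [-1.6, 0.3, 3.1]
gripper_width: 14.2
gripper_force: 98.8
```

```bash
python3 -c "
from plant import telemetry;s=telemetry.get_state();print(s['force'],s['moment'],s['tcp_pos'])"
```

```text
[-1.62839323  0.26189652  3.06257806] [-0.09000566 -0.19279066 -0.05398737] [455.22480253 149.65566924  52.22416628]
```

Touched the plate at TCP z≈53. I'll raise 2 mm and advance.

Call:
drive_tool(targets=[0,0,0,-0.002,0,0,0,0,0.003,0,0,0,0,0,0,0.004,0,0,0,0,0,0,0.004,0,0,0,0,0,0,0.003,0,0,0,0,0,0,0,0,0,0,0,0,0,0,0,0,0,0,0,0,0,0,0,0,0,0])

```text
t: 12.67
tcp_pos: [467.9, 145.2, 53.5]
tcp_rot: [180.0, 0.0, -18.0]
force: [-0.8, 0.5, -1.7]
gripper_width: 14.5
gripper_force: 98.3
```

Call:
drive_tool(targets=[0,0.002,0,0,0,0,0,0,0.002,0,0,0,0,0,0,0.002,0,0,0,0,0,0,0.002,0,0,0,0,0,0,0.002,0,0,0,0,0,0,0.002,0,0,0,0,0,0,0,0,0,0,0,0,0,0,0,0,0,0,0])

```text
t: 13.33
tcp_pos: [479.7, 141.6, 53.9]
tcp_rot: [-180.0, -0.0, -18.0]
force: [-0.3, -0.5, -1.2]
gripper_width: 13.9
gripper_force: 98.3
```

```bash
python3 look.py w7; python3 - <<'E'
import cv2,numpy as np
from plant import cams
a=cams.snapshot("side");cv2.imwrite("pics/side7.png",a)
w=cv2.imread("pics/w7.png")
cv2.imwrite("pics/m7.png",np.hstack([cv2.resize(w[0:100,220:420],None,fx=2,fy=2),cv2.resize(a[260:360,230:430],None,fx=2,fy=2,interpolation=cv2.INTER_CUBIC)]))
E
```

```text
13.3333 [479.69 141.56  53.87] [-180.     -0.    -17.95] [-0.27 -0.54 -1.23] [ 10.3  -1.3 121.7  -0.   59.7 118.2] 13.941391703888211
```

View pics/m7.png

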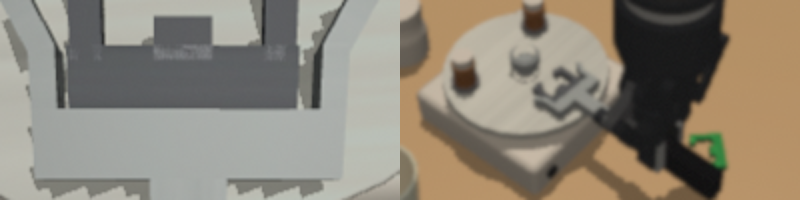

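The wrist crop shows the clip's back flat against the face between the prongs, about 1 mm left of centre. That's a good fit, so I'll keep pushing.

Call:
drive_tool(targets=[0,0.002,0,0,0,0,0,0,0.002,0,0,0,0,0,0,0.002,0,0,0,0,0,0,0.002,0,0,0,0,0,0,0.002,0,0,0,0,0,0,0.002,0,0,0,0,0,0,0.002,0,0,0,0,0,0,0.002,0,0,0,0,0,0,0,0,0,0,0,0,0,0,0,0,0,0,0])

```text
t: 14.27
tcp_pos: [494.9, 136.6, 53.9]
tcp_rot: [-180.0, -0.0, -18.0]
force: [-0.3, -0.8, -0.7]
gripper_width: 14.0
gripper_force: 98.3
```

Call:
drive_tool(targets=[0,0.001,0,0,0,0,0,0,0.001,0,0,0,0,0,0,0.001,0,0,0,0,0,0,0,0,0,0,0,0,0,0,0,0,0,0,0])

```text
t: 14.68
tcp_pos: [497.7, 135.8, 53.9]
tcp_rot: [-180.0, -0.0, -17.9]
force: [0.7, -0.9, -1.6]
gripper_width: 14.3
gripper_force: 98.3
```

Call:
drive_tool(targets=[0,0.001,0,0,0,0,0,0,0.001,0,0,0,0,0,0,0,0,0,0,0,0,0,0,0,0,0,0,0])

```text
t: 15.02
tcp_pos: [499.4, 135.2, 53.7]
tcp_rot: [180.0, 0.0, -17.9]
force: [-0.9, 0.8, -1.3]
gripper_width: 14.2
gripper_force: 98.3
```

Call:
drive_tool(targets=[0,0.001,0,0,0,0,0,0,0.001,0,0,0,0,0,0,0,0,0,0,0,0,0,0,0,0,0,0,0])

```text
t: 15.35
tcp_pos: [501.1, 134.6, 53.6]
tcp_rot: [180.0, 0.0, -17.9]
force: [-2.9, 0.9, -0.4]
gripper_width: 14.8
gripper_force: 98.3
```

Call:
drive_tool(targets=[0,0.001,0,0,0,0,0,0,0.001,0,0,0,0,0,0,0,0,0,0,0,0,0,0,0,0,0,0,0])

```text
t: 15.68
tcp_pos: [503.0, 133.9, 53.6]
tcp_rot: [180.0, 0.0, -17.9]
force: [-3.3, 2.0, -0.2]
gripper_width: 13.9
gripper_force: 98.3
```

Call:
drive_tool(targets=[0,0.001,0,0,0,0,0,0,0.001,0,0,0,0,0,0,0,0,0,0,0,0,0,0,0,0,0,0,0])

```text
t: 16.02
tcp_pos: [504.8, 133.4, 53.6]
tcp_rot: [180.0, 0.1, -17.9]
force: [-4.5, 1.9, -0.8]
gripper_width: 14.3
gripper_force: 98.4
```

Call:
drive_tool(targets=[0,0.001,0,0,0,0,0,0,0.001,0,0,0,0,0,0,0,0,0,0,0,0,0,0,0,0,0,0,0])

```text
t: 16.35
tcp_pos: [506.4, 132.8, 53.6]
tcp_rot: [180.0, 0.1, -17.9]
force: [-5.8, 3.5, 0.1]
gripper_width: 14.4
gripper_force: 98.5
```

Call:
drive_tool(targets=[0,0.001,0,0,0,0,0,0,0.001,0,0,0,0,0,0,0,0,0,0,0,0,0,0,0,0,0,0,0])

```text
t: 16.68
tcp_pos: [508.0, 132.3, 53.5]
tcp_rot: [180.0, 0.2, -17.9]
force: [-6.2, 2.3, 0.8]
gripper_width: 14.6
gripper_force: 98.6
```

Call:
drive_tool(targets=[0,0.001,0,0,0,0,0,0,0,0,0,0,0,0,0,0,0,0,0,0,0])

```text
t: 16.93
tcp_pos: [508.7, 132.0, 53.4]
tcp_rot: [180.0, 0.2, -17.9]
force: [-7.4, 3.1, 1.8]
gripper_width: 14.3
gripper_force: 98.6
```

Call:
drive_tool(targets=[0,0.0005,0,-0.0005,0,0,0,0,0.0005,0,0,0,0,0,0,0,0,0,0,0,0,0,0,0,0,0,0,0])

```text
t: 17.27
tcp_pos: [509.3, 131.7, 53.6]
tcp_rot: [180.0, 0.2, -17.9]
force: [-7.1, 2.7, 0.9]
gripper_width: 14.1
gripper_force: 98.5
```

Call:
drive_tool(targets=[0,0.0005,0,0,0,0,0,0,0.0005,0,0,0,0,0,0,0,0,0,0,0,0,0,0,0,0,0,0,0])

```text
t: 17.6
tcp_pos: [510.1, 131.5, 53.6]
tcp_rot: [179.9, 0.2, -17.9]
force: [-7.4, 3.6, 0.7]
gripper_width: 14.1
gripper_force: 98.6
```

Call:
drive_tool(targets=[0,0.0005,0,0,0,0,0,0,0.0005,0,0,0,0,0,0,0,0,0,0,0,0,0,0,0,0,0,0,0])

```text
t: 17.93
tcp_pos: [511.1, 131.2, 53.6]
tcp_rot: [179.9, 0.2, -17.9]
force: [-7.8, 3.9, 0.7]
gripper_width: 14.2
gripper_force: 98.6
```

Call:
drive_tool(targets=[0,0.0005,0,0,0,0,0,0,0.0005,0,0,0,0,0,0,0,0,0,0,0,0])

```text
t: 18.18
tcp_pos: [512.0, 130.9, 53.6]
tcp_rot: [179.9, 0.3, -17.9]
force: [-8.3, 3.3, 0.3]
gripper_width: 14.3
gripper_force: 98.6
```

Call:
drive_tool(targets=[0,0.0005,0,0,0,0,0,0,0.0005,0,0,0,0,0,0,0,0,0,0,0,0])

```text
t: 18.43
tcp_pos: [514.1, 130.3, 53.9]
tcp_rot: [180.0, 0.1, -17.9]
force: [-4.1, 2.0, -1.6]
gripper_width: 14.2
gripper_force: 98.2
```

```bash
python3 look.py w8; python3 - <<'E'
import cv2,numpy as np
a,b=[cv2.imread(f"pics/{n}.png",0) for n in("w7","w8")]
# face row, clip nose feature rows: column profiles
for n,i in(("w7",a),("w8",b)):
    col=i[:120,280].astype(int);print(n,col.tolist())
E
```

```text
18.4333 [514.1  130.28  53.89] [ 1.7997e+02  8.0000e-02 -1.7940e+01] [-4.13  1.96 -1.57] [  8.4   2.5 117.8   0.   59.8 116.3] 14.240093476372369
w7 [184, 183, 182, 182, 182, 182, 182, 183, 183, 184, 184, 185, 185, 185, 184, 183, 183, 182, 182, 180, 180, 184, 146, 81, 89, 90, 90, 92, 91, 93, 92, 93, 92, 93, 93, 94, 93, 93, 92, 92, 93, 93, 94, 94, 94, 94, 94, 94, 93, 93, 91, 92, 89, 84, 146, 169, 167, 167, 166, 167, 166, 166, 167, 166, 167, 165, 166, 166, 166, 166, 165, 166, 166, 167, 166, 165, 166, 165, 165, 166, 166, 165, 165, 165, 164, 165, 165, 167, 169, 127, 103, 125, 122, 167, 186, 182, 181, 180, 180, 181, 183, 183, 184, 185, 186, 186, 186, 184, 184, 183, 182, 184, 184, 184, 182, 177, 142, 100, 103, 103]
w8 [158, 158, 158, 159, 159, 158, 161, 161, 154, 149, 136, 112, 101, 98, 99, 98, 99, 99, 99, 98, 98, 99, 98, 99, 99, 98, 99, 100, 102, 84, 51, 85, 148, 172, 178, 179, 178, 179, 180, 180, 181, 183, 165, 122, 85, 82, 83, 85, 86, 86, 86, 86, 87, 85, 85, 85, 87, 87, 87, 87, 86, 86, 86, 88, 88, 87, 87, 86, 86, 84, 84, 85, 79, 122, 153, 158, 157, 156, 156, 157, 157, 156, 157, 157, 156, 157, 156, 156, 157, 157, 156, 156, 156, 155, 156, 155, 156, 156, 155, 155, 156, 155, 154, 155, 154, 155, 155, 142, 124, 121, 121, 121, 121, 119, 116, 159, 180, 178, 177, 176]
```

The force dropped from 9 to 4.6 N, so the clip has snapped. As a gentle check I'll push 2 mm more: if it's home, the clip stays put and the blade yields.

Call:
drive_tool(targets=[0,0.0005,0,0,0,0,0,0,0.0005,0,0,0,0,0,0,0.0005,0,0,0,0,0,0,0.0005,0,0,0,0,0,0,0,0,0,0,0,0,0,0,0,0,0,0,0])

```text
t: 18.98
tcp_pos: [515.5, 129.8, 53.7]
tcp_rot: [180.0, 0.2, -17.9]
force: [-6.6, 2.5, 0.6]
gripper_width: 13.9
gripper_force: 98.3
```

```bash
python3 look.py w9; python3 - <<'E'
import cv2,numpy as np,json
from h import *
for n in("w8","w9"):
    i=cv2.imread(f"pics/{n}.png",0);c=json.load(open(f"pics/{n}.json"));col=i[:120,280].astype(int)
    r=40+np.interp(120,col[66:80],np.arange(26,40)); print(n,r,onz("w",(314,r),58,c)[0])
w=[cv2.imread(f"pics/{n}.png") for n in("w8","w9")]
from plant import cams
a=cams.snapshot("side")
cv2.imwrite("pics/m9.png",np.vstack([np.hstack([cv2.resize(x[0:120,220:420],None,fx=2,fy=2) for x in w]),np.hstack([cv2.resize(a[250:350,230:430],None,fx=4,fy=4,interpolation=cv2.INTER_CUBIC)])[:340]]))
E
```

```text
18.9833 [515.49 129.77  53.75] [ 1.7996e+02  1.7000e-01 -1.7950e+01] [-6.64  2.51  0.62] [  8.3   2.7 117.5   0.   59.9 116.2] 13.851141390824406
w8 72.95348837209303 [598.86214724 102.14791084  58.        ]
w9 78.35 [598.75018837 102.13576912  58.        ]
```

View pics/m9.png

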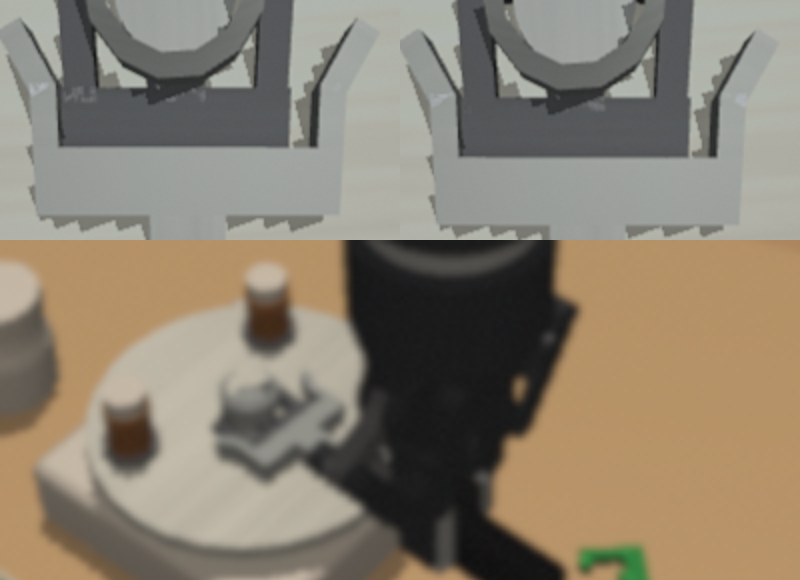

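Home: the face stayed at the same world point (within 0.1 mm) while the blade yielded, and the clip sits around the spindle with its tongue touching. Backing off.

Call:
drive_tool(targets=[0,-0.002,0,0,0,0,0,0,-0.002,-0.0008,0,0,0,0,0,-0.003,0,0,0,0,0,0,-0.004,0,0,0,0,0,0,-0.008,0,0,0,0,0,0,-0.015,0,0,0,0,0,0,-0.02,0,0,0,0,0,0,-0.01,0,-0.01,0,0,0,0,0,0,-0.03,0,0,0,0,0,0,-0.03,0,0,0])

```text
t: 19.92
tcp_pos: [454.0, 150.0, 123.6]
tcp_rot: [179.9, 0.1, -17.9]
force: [0.2, -0.7, -1.3]
gripper_width: 14.3
gripper_force: 98.2
```

Call:
drive_tool(targets=[0,0,0,-0.035,0,0,0,0,0,0,-0.035,0,0,0,0,0,0,0,0,0,0])

```text
t: 20.17
tcp_pos: [460.6, 151.1, 203.8]
tcp_rot: [-179.5, -0.9, -17.9]
force: [2.1, 0.1, 0.6]
gripper_width: 13.9
gripper_force: 98.3
```

```bash
python3 look.py w10; python3 - <<'E'
import cv2
from plant import cams
cv2.imwrite("pics/side10.png",cams.snapshot("side"))
E
```

```text
20.1667 [460.57 151.11 203.78] [-179.54   -0.85  -17.94] [2.07 0.06 0.58] [ 11.8 -14.  117.4  -0.   75.7 119.8] 13.922137532899994
```

Call:
drive_tool(targets=[0,0.0065,0.019,0,0,0,0,0,0.013,0.038,0,0,0,0,0,0.013,0.038,0,0,0,0,0,0.013,0.038,0,0,0,0,0,0.013,0.038,0,0,0,0,0,0.013,0.038,0,0,0,0,0,0.013,0.038,0,0,0,0,0,0.013,0.038,0,0,0,0,0,0.013,0.038,0,0,0,0,0,0.013,0.038,0,0,0,0])

```text
t: 21.1
tcp_pos: [460.8, -232.8, 192.0]
tcp_rot: [-180.0, 0.2, -18.0]
force: [0.8, 1.0, -1.3]
gripper_width: 14.3
gripper_force: 98.2
```

Call:
drive_tool(targets=[0,0.013,0.038,0,0,0,0,0,0.013,0.038,0,0,0,0,0,0.013,0.038,0,0,0,0,0,0.0065,0.019,0,0,0,0,0,0,0,0,0,0,0,0,0,0,0,0,0,-0.1,0,0,0,0,0,0,-0.1,0,0,0,0,0,0,-0.1,0,0,0,0,0,0,-0.1,0,0,0,0,0,0,-0.1])

```text
t: 21.93
tcp_pos: [463.9, -370.3, 192.0]
tcp_rot: [-179.8, 0.1, 11.0]
force: [-0.7, -1.1, -1.4]
gripper_width: 14.2
gripper_force: 98.3
```

Call:
drive_tool(targets=[0,0,0,0,0,0,-0.1,0,0,0,0,0,0,-0.06,0,0,0,0,0,0,0,0,0,0,0,0,0,0,0,0,0,0,0,0,0,0,0,0,0,0,0,0])

```text
t: 22.43
tcp_pos: [464.4, -371.5, 193.7]
tcp_rot: [-180.0, 0.0, 19.8]
force: [0.7, -0.0, -0.9]
gripper_width: 13.9
gripper_force: 98.3
```

```bash
python3 look.py w11
```

```text
22.4333 [ 464.42 -371.46  193.72] [-1.7995e+02  2.0000e-02  1.9830e+01] [ 0.66 -0.03 -0.92] [-43.8   1.7 103.9   0.   74.4  26.3] 13.909000502863146
```

Call:
drive_tool(targets=[0,0,0,0.02,0,0,0,0,0,0,0.035,0,0,0,0,0,0,0.035,0,0,0,0,0,0,0.035,0,0,0,0,0,0,0.03,0,0,0,0,0,0,0.02,0,0,0,0,0,0,0,0,0,0,0,0,0,0,0,0,0,0,0,0,0,0,0,0])

```text
t: 23.23
tcp_pos: [465.6, -373.0, 21.1]
tcp_rot: [179.9, -0.1, 19.9]
force: [0.4, 0.1, -0.4]
gripper_width: 14.1
gripper_force: 98.3
```

Call:
drive_tool(targets=[0,0,0,0.004,0,0,0,0,0,0,0.003,0,0,0,0,0,0,0,0,0,0,0,0,0,0,0,0,0,0,0,0,0,0,0,0])

```text
t: 23.65
tcp_pos: [464.8, -372.2, 12.8]
tcp_rot: [180.0, -0.0, 19.9]
force: [-0.2, -0.4, -0.8]
gripper_width: 14.1
gripper_force: 98.3
```

Call:
drive_tool(targets=[0,0,0,0.003,0,0,0,0,0,0,0.002,0,0,0,0,0,0,0,0,0,0,0,0,0,0,0,0,0,0,0,0,0,0,0,0])

```text
t: 24.07
tcp_pos: [464.5, -371.9, 7.2]
tcp_rot: [-180.0, 0.0, 19.9]
force: [-0.3, 0.8, -0.7]
gripper_width: 14.4
gripper_force: 98.3
```

Call:
drive_tool(targets=[0,0,0,0.0008,0,0,0,0,0,0,0,0,0,0,0,0,0,0,0,0,0])

```text
t: 24.32
tcp_pos: [464.6, -372.0, 6.5]
tcp_rot: [180.0, 0.0, 19.9]
force: [0.2, -0.4, -1.7]
gripper_width: 14.3
gripper_force: 98.3
```

Call:
drive_tool(targets=[0,0,0,0.0006,0,0,0,0,0,0,0,0,0,0,0,0,0,0,0,0,0])

```text
t: 24.57
tcp_pos: [464.7, -372.0, 6.4]
tcp_rot: [180.0, -0.0, 19.9]
force: [-0.8, 0.9, 1.8]
gripper_width: 14.1
gripper_force: 99.0
```

Call:
drive_tool(targets=[0.3,0,0,0,0,0,0,0.4,0,0,0,0,0,0,0.4,0,0,0,0,0,0,0.4,0,0,0,0,0,0,0.4,0,0,-0.02,0,0,0,0.4,0,0,-0.035,0,0,0,0.4,0,0,-0.04,0,0,0,0.4,0,0,-0.04,0,0,0,0.4,0,0,-0.03,0,0,0,0.4,0,0,0,0,0,0])

```text
t: 25.4
tcp_pos: [468.0, -375.2, 180.2]
tcp_rot: [179.2, -0.4, 19.9]
force: [0.3, 0.0, 1.2]
gripper_width: 34.3
gripper_force: 0.0
```

Call:
drive_tool(targets=[0.4,0,0,0,0,0,0,0.4,0,0,0,0,0,0,0.4,0,0,0,0,0,0,0.4,0,0,0,0,0,0])

```text
t: 25.73
tcp_pos: [463.6, -371.0, 168.3]
tcp_rot: [-179.8, 0.1, 19.9]
force: [0.1, 0.6, -0.5]
gripper_width: 34.2
gripper_force: 0.0
```

```bash
python3 look.py w12; python3 - <<'E'
import cv2,numpy as np,json
from h import *
im=cv2.imread("pics/w12.png",0);c=json.load(open("pics/w12.json"))
m=np.zeros_like(im);m[100:330,220:400]=(im[100:330,220:400]<45)*255
n,l,st,ce=cv2.connectedComponentsWithStats(m);k=1+st[1:,4].argmax();print(st[k])
ys,xs=np.where(l==k);P=onz("w",np.c_[xs,ys],31,c)[:,:2]
print(cv2.minAreaRect(P.astype(np.float32)))
# clip: expected home, compare side images before push release and after
from plant import cams
a=cams.snapshot("side");cv2.imwrite("pics/side12.png",a)
g=cv2.cvtColor(a,cv2.COLOR_BGR2GRAY)[262:330,255:340]
d=np.argwhere(g<60)+[262,255]
print(len(d));print("dark centroid z58",onz("side",d[:,::-1].astype(float),55).mean(0) if len(d) else 0)
print("expect clip centre (x=-7.5) px",proj("side",[[612.1,98.1,58],[619.2,95.8,72]]))
E
```

```text
25.7333 [ 463.62 -371.03  168.35] [-1.7978e+02  1.1000e-01  1.9870e+01] [ 0.14  0.59 -0.5 ] [-43.8   2.9 105.2   0.   72.1  26.3] 34.241940230709254
[ 305  167   23  118 2275]
((456.2872314453125, -375.4752502441406), (89.05803680419922, 15.363166809082031), 19.857553482055664)
248
dark centroid z58 [640.42040691  96.68324653  55.        ]
expect clip centre (x=-7.5) px [[296.51212394 292.62122249]
 [292.99906613 284.7991176 ]]
```

```bash
python3 - <<'E'
import cv2,numpy as np
from h import *
a=cv2.imread("pics/side12.png",0);s=np.array([619.2,95.8]);u=np.array([.951,-.309]);v=np.array([.309,.951])
for y in(-21,-14,0,14,21):
    px=proj("side",[[*(s+u*x+v*y),58] for x in range(-50,14,3)])
    print(y,[int(a[int(round(q)),int(round(p))]) for p,q in px])
E
```

```text
-21 [145, 147, 147, 147, 147, 146, 147, 145, 144, 145, 146, 147, 148, 148, 147, 148, 148, 148, 148, 149, 149, 148]
-14 [146, 148, 147, 147, 147, 147, 148, 145, 140, 122, 82, 93, 104, 116, 104, 85, 95, 107, 107, 135, 147, 149]
0 [145, 148, 147, 148, 149, 150, 148, 145, 98, 55, 61, 70, 76, 64, 60, 77, 96, 109, 116, 116, 122, 139]
14 [146, 148, 147, 149, 150, 150, 148, 139, 106, 58, 60, 67, 77, 79, 68, 62, 58, 53, 58, 92, 134, 153]
21 [147, 148, 148, 150, 152, 150, 149, 144, 114, 56, 55, 59, 58, 57, 62, 58, 57, 68, 103, 142, 152, 153]
```

Side-view profiles put the clip's back edge about 25 mm behind the spindle and its noses at about +7 mm. That matches home (22 mm) within the 2 mm calibration. The fork lies flat in the tray and nothing is held.

```bash
python3 -c "
from plant import workorder;print(workorder.hand_in())"
```

```text
the job is handed in; nothing more can be done
None
```

The job is handed in, with no verdict returned: the fork pushed the clip home on the spindle, peaking at about 9 N, and the fork lies flat and released in the tray; I steered clear of the bottle, beaker and jar but did not re-check them at the end.

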